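# Change the sample tube on the tasting rack

## Task

Pull the red-capped sample tube out of its spring clips on the sloping rack and lay it gently, without dropping it, in the empty groove of the wooden cradle. Then snap the blue-capped tube from the cradle into the clips that this freed: fully home in both clips, centred on them, its cap towards the same side as the other tubes on the rack. Leave the other tubes and the cupping ware as they are.

Things in the scene. Friction and masses are not known exactly. Their poses are not given: they have to be found in the camera images.
- rack: wooden sample rack fixed to the table, 315 mm wide, its board sloping at 40 degrees between end cheeks, with a stock shelf over its high rear edge. Origin on the table under the board's middle; x points level from the low front edge to the high rear, y along the rows. Two rows, 90 mm apart up the slope, of two stations 140 mm apart; a station is a pair of spring-steel C clips 62 mm apart, each 10 mm wide. The shelf is 230 to 239 mm high, its front edge at x = 43 mm
- clips_near (a point): upper-row station: the place of a seated tube's centre, 34 mm above the board's face (a 16 mm wide, 15 mm high rail runs on the board under it). z is the board's normal, the way the clips open and a tube goes in and out, 40 degrees from vertical; x runs up the slope, y along the row. Seated tubes lie along y, caps towards +y. 52 mm lie free between the two clips for fingers
- clips_far (a point): the other upper-row station, alike. A clip's mouth is 20 mm wide, its flared lips 28 mm apart and 14 mm beyond this point along z. A tube pushed in along -z meets the lips with its axis about 16 mm out, needs some 10 N in all, and is drawn home over the last 5 mm; pulling it out along z takes some 15 N
- cradle: flat wooden cradle fixed to the table, 150 x 230 mm, its floor 6 mm thick, with two dark notched bars, 12 mm thick, 32 mm high, 72 mm apart, that make three V grooves for tubes, 75 mm apart, running along its x axis. Origin under its middle
- empty_groove (a point): the place of the centre of a tube lying in the groove that is empty at the start, 32 mm above the table; x along the groove, z up
- red_mid (a point): closed glass tube of coffee beans, 26 mm across, 120 mm long, about 75 g, its last 22 mm a red cap of the same diameter; at the start in one of the two upper stations. This point is its centre, on its axis; x runs along the tube towards the cap
- blue_mid (a point): closed glass tube of coffee beans, 26 mm across, 120 mm long, about 75 g, its last 22 mm a blue cap of the same diameter; at the start in one of the cradle's other two grooves, cap towards the cradle's +x. This point is its centre, on its axis; x runs along the tube towards the cap
- blue_cap (a point): middle of the flat end of the blue cap, 60 mm from the tube's centre
- yellow_mid (a point): closed glass tube of coffee beans, 26 mm across, 120 mm long, about 75 g, its last 22 mm a yellow cap of the same diameter; in the other upper station; it stays. This point is its centre, on its axis; x runs along the tube towards the cap
- white_mid (a point): closed glass tube of coffee beans, 26 mm across, 120 mm long, about 75 g, its last 22 mm a white cap of the same diameter; in the lower row; it stays. This point is its centre, on its axis; x runs along the tube towards the cap
- black_mid (a point): closed glass tube of coffee beans, 26 mm across, 120 mm long, about 75 g, its last 22 mm a black cap of the same diameter; in the lower row; it stays. This point is its centre, on its axis; x runs along the tube towards the cap
- green_mid (a point): closed glass tube of coffee beans, 26 mm across, 120 mm long, about 75 g, its last 22 mm a green cap of the same diameter; in the cradle beside the blue-capped one; it stays. This point is its centre, on its axis; x runs along the tube towards the cap
- bowl1_mid (a point): full white cupping bowl, 98 mm across and 60 mm high, standing beyond the work; this point is its centre, half-way up
- bowl2_mid (a point): a second such bowl
- tumbler_mid (a point): glass tumbler, 74 mm across and 115 mm high; this point is its centre, half-way up
- spoon_mid (a point): steel cupping spoon lying on the table, 165 mm long; this point is near its middle
There are look-alikes about, which are no part of the job. Leave any pink or purple look-alike of the part that bears blue_mid alone. Leave any orange look-alike of the part that bears red_mid alone.

How it is judged:
On the way, in this order (a step that is already met when the one before it is completed fails the run):
1. the red-capped tube lies in the cradle's empty groove (x of red_mid in the frame of empty_groove between -0.018 and 0.018 m and y of red_mid in the frame of empty_groove between -0.005 and 0.005 m and z of red_mid in the frame of empty_groove between -0.004 and 0.004 m and angle between the x axis of red_mid and the x axis of empty_groove, either way round below 0.12 rad), for 0.2 s.
2. the blue-capped tube is home in both clips of the freed station (((x of blue_mid in the frame of clips_near between -0.0035 and 0.0035 m and z of blue_mid in the frame of clips_near between -0.0035 and 0.0035 m and y of blue_mid in the frame of clips_near between -0.01 and 0.01 m and angle between the x axis of blue_mid and the y axis of clips_near, either way round below 0.07 rad and y of blue_cap in the frame of clips_near above 0.03 m) or (x of blue_mid in the frame of clips_far between -0.0035 and 0.0035 m and z of blue_mid in the frame of clips_far between -0.0035 and 0.0035 m and y of blue_mid in the frame of clips_far between -0.01 and 0.01 m and angle between the x axis of blue_mid and the y axis of clips_far, either way round below 0.07 rad and y of blue_cap in the frame of clips_far above 0.03 m))), for 0.2 s.
At the end, for the whole second after the job is handed in: At rest: the blue-capped tube in the freed clips, centre within 3.5 mm of its seat across and in depth, 10 mm along the row, 4 degrees in direction, cap like its neighbours; the red-capped one in the groove that was empty, within 18 mm along, 5 mm across, 4 mm in height, 7 degrees (all of step 1 and ((x of blue_mid in the frame of clips_near between -0.0035 and 0.0035 m and z of blue_mid in the frame of clips_near between -0.0035 and 0.0035 m and y of blue_mid in the frame of clips_near between -0.01 and 0.01 m and angle between the x axis of blue_mid and the y axis of clips_near, either way round below 0.07 rad and y of blue_cap in the frame of clips_near above 0.03 m) or (x of blue_mid in the frame of clips_far between -0.0035 and 0.0035 m and z of blue_mid in the frame of clips_far between -0.0035 and 0.0035 m and y of blue_mid in the frame of clips_far between -0.01 and 0.01 m and angle between the x axis of blue_mid and the y axis of clips_far, either way round below 0.07 rad and y of blue_cap in the frame of clips_far above 0.03 m)) and linear speed of each of blue, red below 0.02 m/s); the robot touches nothing.
It fails at once if the yellow-, white- or black-capped tube on the rack, or the green-capped one in the cradle, is shifted more than 12 mm (distance of any of yellow_mid, white_mid, black_mid, green_mid from where it was at the start of the episode above 0.012 m).
It fails at once if a bowl, the tumbler or the spoon is shoved more than 25 mm (distance of any of bowl1_mid, bowl2_mid, tumbler_mid, spoon_mid from where it was at the start of the episode above 0.025 m).
It fails at once if the red-capped glass tube is let fall (out of the fingers and faster than 0.7 m/s, a drop of some 25 mm) (linear speed of red above 0.7 m/s and contact force between red and the fingers below 0.3 N).
It also fails if it takes over 53 s, if anything falls off the work surface, if the arm or the gripper's body presses on something with over 40 N, if the wrist force passes 120 N, or if a joint passes its speed limit or range.

## Robot

A 6-joint arm with a two-finger parallel gripper is mounted at the origin on the work surface. World frame = base frame: x ahead of the robot, y to its left, z up, the work surface at z = 0. Lengths are in m, angles in rad, forces in N, time in s.
With the tool pointing down it reaches from about 0.425 to 0.925 m from the base axis. Payload 12.5 kg.
Tool frame: the origin (TCP) lies on the centre line of the jaws, within the pads' length; the fingertips stand 25 mm ahead of it and the grasp point (between the pads) lies 6 mm ahead of it; z points along the fingers, y is the direction in which the jaws open and shut (so a half turn about z gives the same grasp; the last joint's range is limited). The gripper opens to 85 mm and grips with 20 to 120 N. Pads are 22 mm wide; open, the fingers measure 114 mm over their backs; the gripper's body (76 mm by 85 mm) begins 54 mm behind the grasp point. The pads swing forward as they close: fully open they stand 13 mm farther back than shut.
Start: joints at [1.07, 0.491, 1.559, -0, 1.092, -0.106], TCP at [0.24, 0.577, 0.218] pointing down, gripper open.
Joint ranges: [-3.1, 3.1], [-0.84, 2.19], [0.05, 2.79], [-1.13, 4.28], [0.06, 2.93], [-2.69, 2.69]. Speed limits (rad/s): [2.22, 2.22, 2.79, 3.14, 3.14, 3.14].

## Interface

Orientations are given as a unit quaternion [w, x, y, z].
In Python, from rig import manip gives the robot as it stands. The module is installed in compiled form; this text tells all that it offers.
- The arm moves only by the shell command python3 -m creep 'ROWS' [FORCE]. ROWS is JSON, a list of rows, each a list of 7 numbers: the finger opening in mm, from 0 to 85.4, then the shift along the tool's x, y, z in mm, then the turn, a rotation vector about the tool's x, y, z in degrees. A call has 1 to 12 rows; each row shifts and turns the pose as measured when the row begins, along the tool's axes as they then stand; what a row does not reach is not made up. A row lasts 1/12 s, in which the tool goes at most 41.7 mm and 7.16 degrees, less where a joint would pass 70% of its speed; a pose out of reach is approached as far as the arm can. A call is refused whole if a number of a shift passes 41.7 or a number of a turn 7.16, either way. A call with a gripper value outside its range is refused whole. The fingers move at their own pace and stop on an object; FORCE is the grip in N (left out, the last holds). Time passes only in rows, so rows that do not move let the fingers close. It gives the time, the measured TCP pose, the force and the opening at its end, in the units of the state.
- manip.get_state(): the state, without advancing time (a new reading comes with each control period).
- manip.get_image(name): name is "scene" or "top" or "wrist"; returns a dict with "image" (384x512x3 uint8, red, green, blue), "mtx" (3x3 intrinsics, pixels), "position" and "orientation" of the camera in the world. Camera axes: x right, y down, z forward; pixel columns grow to the right and rows downward; lengths in m; the calibration is good to about 2 mm. A picture is of the moment at which its call begins. There is no depth.
- manip.job_done(): hands the job in, once; it reports no verdict.
The state is a dict: "clock": time; "qpos": joint angles; "qvel": joint speeds; "joint_torque": joint torques, N m; "ee_pos": TCP position; "ee_rot": TCP orientation; "ft_force": force on the tool from outside, world axes, zero at the start; "torque": the same for the moment, N m; "finger_gap": finger opening in m.
Only numpy, scipy, OpenCV 4.12 (cv2) and the standard library are available. Lean on these libraries where they do the work, as an engineer would, in place of code of your own. Each camera call takes 0.05 s, during which the arm holds its last target. There are 200 camera calls.

## Working session

There is one attempt and no reset: what is moved stays moved. The work goes in short steps, Python scripts to look and compute and a shell command to move; the robot and the scene stay as the last step left them, time stands still between calls to the robot, and variables do not carry over. Pictures are saved under pics/ and viewed, about 8 in all and at most 12, crops included, and the job is handed in when it is done.

```bash
ls; mkdir -p pics; python3 - <<'E'
from rig import manip
import cv2,json,numpy as np
for n in ["scene","top"]:
    r=manip.get_image(n); cv2.imwrite(f"pics/{n}0.png",cv2.cvtColor(r["image"],cv2.COLOR_RGB2BGR))
    np.savez(f"pics/{n}0.npz",**{k:np.array(v) for k,v in r.items()})
    print(n,r["mtx"],r["position"],r["orientation"])
print(manip.get_state())
E
```

```text
pics
scene [[442.34208472   0.         252.9418421 ]
 [  0.         442.34208472 193.00324601]
 [  0.           0.           1.        ]] [1.47743047 0.23267488 0.89960291] [-0.27347809  0.57007476  0.69820554 -0.33575812]
top [[423.88149065   0.         258.53303576]
 [  0.         423.88149065 187.80169692]
 [  0.           0.           1.        ]] [0.39052768 0.05142739 1.42518589] [ 0.04550404 -0.69760048  0.71374569 -0.04301214]
{'clock': 0.1, 'qpos': array([ 1.07038127e+00,  4.91522666e-01,  1.55941014e+00, -2.00046203e-05,
        1.09167578e+00, -1.05615783e-01]), 'qvel': array([ 0.00015919, -0.00347034, -0.0005201 , -0.0010423 ,  0.00085637,
       -0.00128021]), 'joint_torque': array([ 2.55227555e-03, -6.19445944e+01, -2.62032187e+01, -1.03244843e-04,
        2.88083611e-03,  3.21193772e-05]), 'ee_pos': array([0.24027767, 0.57673364, 0.2171642 ]), 'ee_rot': array([-1.43106563e-04,  1.96115583e-01,  9.80580654e-01, -4.87468777e-04]), 'ft_force': array([-0.16193141,  0.44272619, -0.52295831]), 'torque': array([-0.00816875, -0.01246832, -0.0149431 ]), 'finger_gap': 0.08551633434053144}
```

View pics/scene0.png

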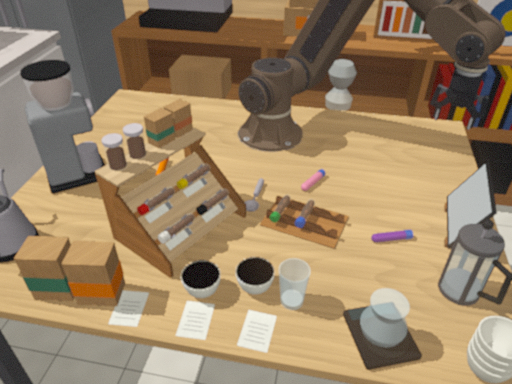

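View pics/top0.png

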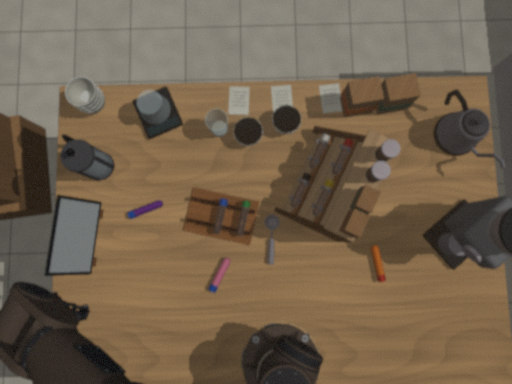

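The scene view shows the rack with red (142,209) and yellow (183,183) in the upper row, white and black in the lower row, and the cradle with green and blue. In the top view, red's cap is at (348,141) and yellow's at about (328,185). The blue cap (223,202) is in the middle groove and green (245,203) is to the right, so the left groove (+y) is empty. Next, a zoomed crop.

```bash
python3 - <<'E'
import cv2
a=cv2.imread("pics/top0.png")[115:255,180:390]; a=cv2.convertScaleAbs(a,alpha=1.6)
cv2.imwrite("pics/topc.png",cv2.resize(a,None,fx=3.8,fy=3.8,interpolation=cv2.INTER_CUBIC))
a=cv2.imread("pics/scene0.png")[120:275,95:355]
cv2.imwrite("pics/scenec.png",cv2.resize(a,None,fx=3,fy=3,interpolation=cv2.INTER_CUBIC))
E
```

```text
(no output)
```

View pics/topc.png

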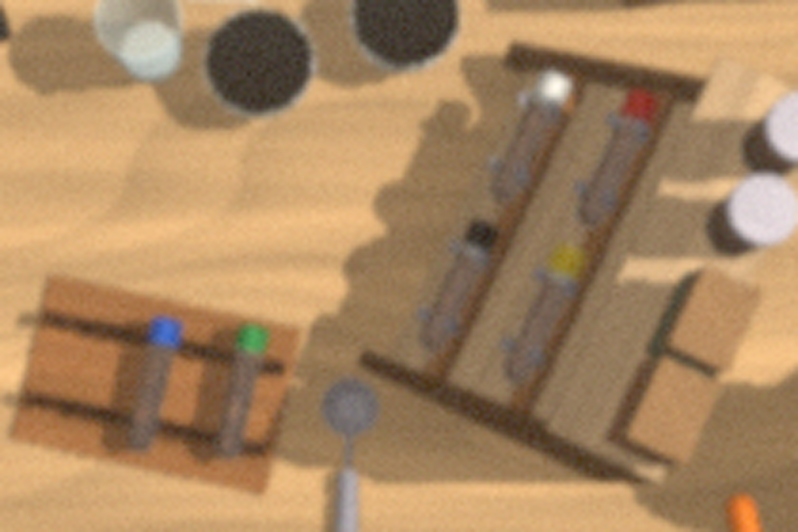

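View pics/scenec.png

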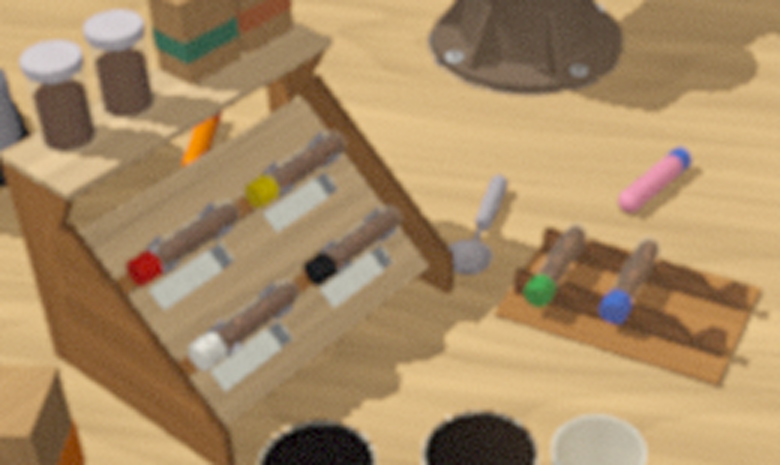

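The crops give cradle corners and tube caps in both views, so I fit both poses.

```bash
cat > h.py <<'E'
import numpy as np, cv2
from scipy.spatial.transform import Rotation as R
from scipy.optimize import least_squares
from rig import manip
def q(w): return R.from_quat(w,scalar_first=True)
def proj(P,cam):
    P=np.atleast_2d(P); p=q(cam["orientation"]).inv().apply(P-cam["position"])
    uv=p@np.asarray(cam["mtx"]).T; return uv[:,:2]/uv[:,2:]
def ray(uv,cam):
    uv=np.atleast_2d(uv); d=np.c_[uv,np.ones(len(uv))]@np.linalg.inv(cam["mtx"]).T
    return q(cam["orientation"]).apply(d)
def onz(uv,cam,z):
    d=ray(uv,cam); return cam["position"]+d*((z-cam["position"][2])/d[:,2])[:,None]
def cap(name,tag):
    r=manip.get_image(name); cv2.imwrite(f"pics/{tag}.png",cv2.cvtColor(r["image"],cv2.COLOR_RGB2BGR))
    np.savez(f"pics/{tag}.npz",**{k:np.array(v) for k,v in r.items()}); return r
T=np.deg2rad(40)
def rackR(yaw): # columns: slope x, row y, normal z
    return (R.from_euler("z",yaw)*R.from_euler("y",-T)).as_matrix()
def station(p,du,dv): # p = centre of 4 stations xyz, yaw
    return p[:3]+rackR(p[3])@np.array([du,dv,0])
def move(target_p,target_R,st=None): # prints tool-frame shift (mm) and rotvec (deg) to go to a target TCP pose
    st=st or manip.get_state(); A=q(st["ee_rot"])
    print("shift",np.round(A.inv().apply(np.array(target_p)-st["ee_pos"])*1e3,1),"turn",np.round((A.inv()*target_R).as_rotvec(degrees=True),2),"t",round(st["clock"],2))
E
cat > fit.py <<'E'
from h import *
ct=dict(np.load("pics/top0.npz")); cs=dict(np.load("pics/scene0.npz"))
t=lambda a:np.array(a,float)/3.8+[180,115]-.37; s=lambda a:np.array(a,float)/3+[95,120]-.33
tc=t([(641,105),(566,262),(553,88),(481,235),(597,222),(518,377),(508,197),(433,347)])
sc=s([(145,268),(263,190),(208,350),(320,268)])
def pts(p): 
    S=[(.045,.07),(.045,-.07),(-.045,.07),(-.045,-.07)]
    return np.array([station(p,u,v+.049) for u,v in S]),np.array([station(p,u,v-.055) for u,v in S])
def f(p):
    c,e=pts(p); return np.r_[(proj(np.r_[c,e],ct)-tc).ravel(),(proj(c,cs)-sc).ravel()]
r=least_squares(f,[.55,-.15,.15,-1.8],loss="soft_l1")
print("rack",r.x,"res",np.round(f(r.x),1)); p=r.x
for n,v in(("far(red)",.07),("near(yel)",-.07)): print(n,station(p,.045,v))
def g(p):
    M=R.from_euler("z",p[2]); W=lambda a:M.apply(a)+[p[0],p[1],0]
    C=W([[.075,.115,.006],[.075,-.115,.006],[-.075,-.115,.006],[-.075,.115,.006]])
    K=W([[.049+p[3],0,.032],[.049+p[4],-.075,.032]])
    return np.r_[(proj(C,ct)-t([(48,275),(300,328),(262,493),(12,437)])).ravel(),(proj(C,cs)-s([(720,383),(498,314),(548,230),(762,290)])).ravel(),
      (proj(K,ct)-t([(166,333),(252,339)])).ravel(),(proj(K,cs)-s([(615,305),(540,290)])).ravel()]
r2=least_squares(g,[.5,.1,-.2,0,0],loss="soft_l1"); print("cradle",r2.x,"res",np.round(g(r2.x),1))
np.savez("fit.npz",rack=p,cradle=r2.x)
E
python3 fit.py
```

```text
rack [ 0.59340736 -0.13911709  0.12321182 -2.03252501] res [-0.4  0.2  0.8 -0.1 -0.6 -0.1  0.3  0.3 -2.6 -0.3 -0.7  0.7 -2.1  0.2
 -0.7  0.4 -0.9 -0.1 -1.5  0.  -0.6  0.2 -0.8 -0.3]
far(red) [ 0.64072007 -0.20116406  0.15213727]
near(yel) [ 0.51538035 -0.13879456  0.15213727]
cradle [ 0.47956754  0.18432893 -0.23212141 -0.00727022  0.00302266] res [-0.2 -0.5  0.  -0.4  0.6  0.2 -1.   0.5 -0.9  0.4 -1.8 -0.1  0.7 -0.9
 -0.5 -0.9 -0.9  0.2 -0.7  0.2  0.1  0.6 -0.1  0.5]
```

```bash
cat >> h.py <<'E'
F=np.load("fit.npz") if __import__("os").path.exists("fit.npz") else None
def Rseat(yaw): # tool x = -row, y = -slope, z = -normal
    M=rackR(yaw); return R.from_matrix(np.c_[-M[:,1],-M[:,0],-M[:,2]])
def Rcr(yaw):
    return R.from_euler("z",yaw)*R.from_matrix(np.array([[-1,0,0],[0,1,0],[0,0,-1.]]))
E
python3 - <<'E'
from h import *
r=manip.get_image("wrist"); s=manip.get_state(); A=q(s["ee_rot"])
print(r["mtx"]); print("cam in tool",A.inv().apply(r["position"]-s["ee_pos"]),(A.inv()*q(r["orientation"])).as_matrix().round(3))
p=F["cradle"]
move([p[0],p[1],.26],Rcr(p[2]))
k=F["rack"]; n=rackR(k[3])[:,2]; move(station(k,.045,.07)+n*.126,Rseat(k[3]))
E
```

```text
[[270.85437579   0.         257.12158028]
 [  0.         270.85437579 192.93798865]
 [  0.           0.           1.        ]]
cam in tool [ 0.06660846 -0.00061312 -0.15574095] [[ 0.001 -0.965 -0.262]
 [ 1.     0.001 -0.   ]
 [ 0.001 -0.262  0.965]]
shift [-371.8 -270.3  -42.6] turn [-0.05 -0.01 -9.32] t 0.15
shift [-674.3 -483.3  -31.1] turn [39.94  1.34  3.68] t 0.15
```

```bash
python3 -m creep '[[85,-34,-25,-4,0,0,-1],[85,-34,-25,-4,0,0,-1],[85,-34,-25,-4,0,0,-1],[85,-34,-25,-4,0,0,-1],[85,-34,-25,-4,0,0,-1],[85,-34,-25,-4,0,0,-1],[85,-34,-25,-4,0,0,-1],[85,-34,-25,-4,0,0,-1],[85,-34,-25,-4,0,0,-1],[85,-34,-25,-4,0,0,0],[85,-34,-25,0,0,0,0],[85,0,0,0,0,0,0]]'
python3 - <<'E'
from h import *
r=cap("wrist","w1"); p=F["cradle"]; move([p[0],p[1],.26],Rcr(p[2]))
M=R.from_euler("z",p[2]); W=lambda a:M.apply(a)+[p[0],p[1],0]
pt=W([[.075,.115,.006],[.075,-.115,.006],[-.075,-.115,.006],[-.075,.115,.006],[.06-.007,0,.032],[-.067,0,.032],[.06,.075,.032],[-.06,.075,.032]])
uv=proj(pt,r).round(0); print(uv.tolist())
im=cv2.imread("pics/w1.png")
for u in uv: cv2.drawMarker(im,(int(u[0]),int(u[1])),(0,255,0),0,6,1)
cv2.imwrite("pics/w1m.png",cv2.resize(im,(800,600),interpolation=cv2.INTER_CUBIC))
E
```

```text
clock: 1.15
ee_pos: [0.5106, 0.2034, 0.2547]
ee_rot: [-0.001, 0.111, 0.994, -0.002]
ft_force: [-0.6, -0.5, 0.0]
finger_gap: 0.085
shift [ 24.1 -26.7  -5.3] turn [-0.21 -0.13  0.55] t 1.2
[[315.0, 197.0], [167.0, 196.0], [159.0, 93.0], [322.0, 95.0], [240.0, 187.0], [240.0, 99.0], [292.0, 192.0], [296.0, 105.0]]
```

View pics/w1m.png

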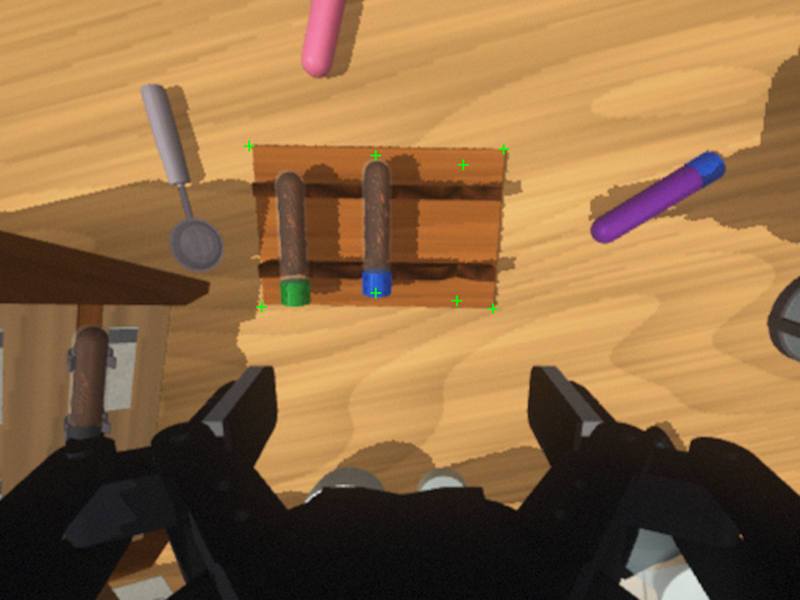

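The wrist view shows the cradle corners at display (253,146), (506,149), (494,308) and (263,306), with blue's axis at column 377 from the tail (row 162) to the cap end (row 297). The first fit was about 3 display px off, so I refine with this and move on to the rack.

```bash
cat > fit2.py <<'E'
from h import *
c=dict(np.load("pics/w1.npz")); k=lambda a:(np.array(a,float)+.5)*.64-.5
def g(p):
    M=R.from_euler("z",p[2]); W=lambda a:M.apply(a)+[p[0],p[1],0]
    P=W([[.075,.115,.006],[.075,-.115,.006],[-.075,-.115,.006],[-.075,.115,.006],[.052+p[3],0,.036],[-.045+p[3],0,.036]])
    d=proj(P,c)-k([(494,308),(263,306),(253,146),(506,149),(377,284),(377,180)]); d[4:,1]=0
    return d.ravel()
p0=F["cradle"]; r=least_squares(g,p0[:4],loss="soft_l1",f_scale=.5); print(p0,r.x,np.round(g(r.x),1))
# blue cap end: top of the end face (z~.045) row 297 -> along-groove offset; tail end row 162
M=R.from_euler("z",r.x[2])
e=onz(k([(377,297),(377,161)]),c,.032); print("ends in cradle",M.inv().apply(e-[r.x[0],r.x[1],0]))
np.savez("fit.npz",rack=F["rack"],cradle=r.x)
E
python3 fit2.py
python3 - <<'E'
from h import *
k=F["rack"]; n=rackR(k[3])[:,2]; move(station(k,.045,.07)+n*.136,Rseat(k[3]))
print(station(k,.045,.07)+n*.136)
E
```

```text
[ 0.47956754  0.18432893 -0.23212141 -0.00727022  0.00302266] [ 0.47977401  0.18597719 -0.2339388   0.08019844] [ 0.4  0.6  0.1 -0.1 -1.3 -0.2  0.1 -0.   0.1  0.  -0.1  0. ]
ends in cradle [[ 0.05762846 -0.00018238  0.032     ]
 [-0.06182667  0.0001763   0.032     ]]
shift [-238.9 -282.2   -1.2] turn [39.58  4.68 13.18] t 1.2
[ 0.67966497 -0.12289915  0.25631931]
```

```bash
python3 -m creep '[[85,-30,-35,0,0,0,0],[85,-30,-35,0,0,0,0],[85,-30,-35,0,0,0,0],[85,-30,-35,0,0,0,0],[85,-30,-35,0,0,0,0],[85,-30,-35,0,0,0,0],[85,-30,-35,0,0,0,0],[85,-25,-35,0,0,0,0],[85,0,0,0,0,0,0]]'
python3 -m creep '[[85,0,0,0,6,0.7,2],[85,0,0,0,6,0.7,2],[85,0,0,0,6,0.7,2],[85,0,0,0,6,0.7,2],[85,0,0,0,6,0.7,2],[85,0,0,0,6,0.7,2],[85,0,0,0,3,0.4,1],[85,0,0,0,0,0,0]]'
python3 - <<'E'
from h import *
r=cap("wrist","w2"); k=F["rack"]; n=rackR(k[3])[:,2]; move(station(k,.045,.07)+n*.136,Rseat(k[3]))
P=[station(k,u,v+a) for u in(.045,-.045) for v in (.07,-.07) for a in (.06,-.06)]
uv=proj(P,r).round(0); print((uv*1.5625).round().tolist())
im=cv2.resize(cv2.imread("pics/w2.png"),(800,600),interpolation=cv2.INTER_CUBIC)
for u in uv*1.5625: cv2.drawMarker(im,(int(u[0]),int(u[1])),(0,255,0),0,8,1)
cv2.imwrite("pics/w2m.png",im)
E
```

```text
clock: 1.95
ee_pos: [0.6636, -0.0927, 0.2524]
ee_rot: [-0.004, 0.106, 0.994, -0.001]
ft_force: [0.3, 0.2, -0.4]
finger_gap: 0.085
clock: 2.62
ee_pos: [0.6634, -0.0879, 0.2514]
ee_rot: [-0.078, 0.214, 0.911, -0.344]
ft_force: [-0.2, 0.0, -0.1]
finger_gap: 0.0855
shift [-30.1 -21.3  12.4] turn [-1.14  0.33  0.02] t 2.67
[[380.0, 391.0], [377.0, 238.0], [377.0, 209.0], [373.0, 14.0], [494.0, 392.0], [503.0, 239.0], [505.0, 209.0], [517.0, 12.0]]
```

View pics/w2m.png

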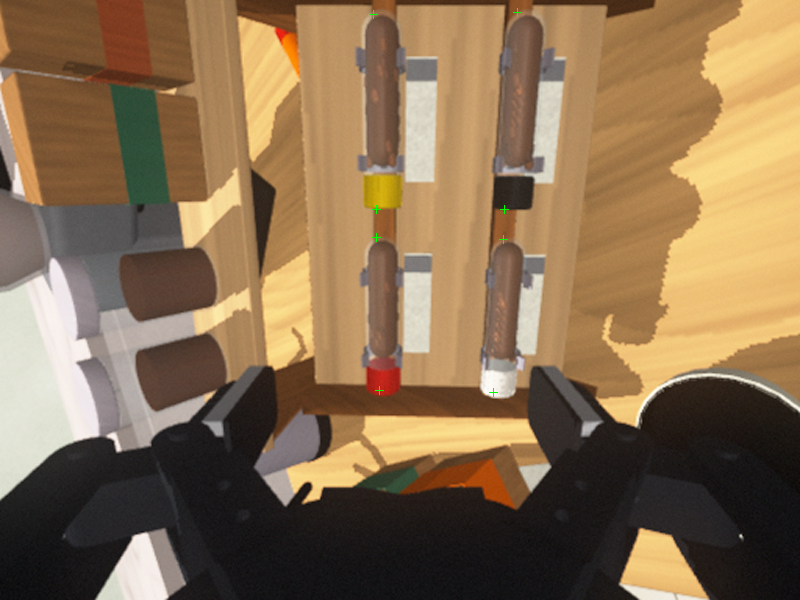

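Both rows are well visible. Red's axis is at column 382 with its cap end at row 396, yellow is at column 382, white at 498→509 and black at 513→525. Clips sit at rows 277 and 357 (red) and 58 and 163 (yellow). Refit.

```bash
cat > fit3.py <<'E'
from h import *
c=dict(np.load("pics/w2.npz")); k=lambda a:(np.array(a,float)+.5)*.64-.5
ob=[]; # u,v,n,col,row
for u,v,capc,tailc,r1,r2 in [(.045,.07,383.3,382,357,277),(.045,-.07,383,381.5,163,58),(-.045,.07,498.5,508.5,362,277),(-.045,-.07,513.5,524.5,164,58)]:
    ob+=[(u,v+.049,0,capc,np.nan),(u,v-.05,0,tailc,np.nan),(u,v+.031,.010,np.nan,r1),(u,v-.031,.010,np.nan,r2)]
ob=np.array(ob); Z=k(ob[:,3:])
def f(p):
    P=np.array([p[:3]+rackR(p[3])@o[:3] for o in ob]); d=(proj(P,c)-Z).ravel(); return d[~np.isnan(d)]
r=least_squares(f,F["rack"],loss="soft_l1",f_scale=.7); p=r.x
print(F["rack"],p); print(np.round(f(p),1))
A=np.linalg.inv(r.jac.T@r.jac); print("sd",np.sqrt(np.diag(A))*.7)
print("cap end proj",proj([station(p,.045,.13)+rackR(p[3])@[0,0,.012],station(p,.045,-.01)],c)*1.5625)
np.savez("fit.npz",rack=p,cradle=F["cradle"])
n=rackR(p[3])[:,2]; move(station(p,.045,.07)+n*.066,Rseat(p[3]))
E
python3 fit3.py
```

```text
[ 0.59340736 -0.13911709  0.12321182 -2.03252501] [ 0.59250848 -0.13648482  0.11891053 -2.04224641]
[ 0.2  0.6  0.6  0.3 -0.2  0.2 -0.3 -0.1 -0.1 -0.4 -1.4  1.3 -0.7  0.2
 -0.4  0. ]
sd [0.00051888 0.0006383  0.00101905 0.00369309]
cap end proj [[382.44719795 393.63604401]
 [382.49593544 206.16339365]]
shift [-27.7 -16.1  84.8] turn [-1.14  0.69  0.44] t 2.67
```

```bash
python3 -m creep '[[50,-7,-4,20,-0.3,0.2,0.1],[50,-7,-4,20,-0.3,0.2,0.1],[50,-7,-4,20,-0.3,0.2,0.1],[50,-7,-4,20,-0.3,0.2,0.1],[50,-3,-2,5,0,0,0],[50,0,0,0,0,0,0]]'
python3 - <<'E'
from h import *
r=cap("wrist","w3"); p=F["rack"]; n=rackR(p[3])[:,2]; move(station(p,.045,.07)+n*.066,Rseat(p[3]))
P=[station(p,.045,v)+n*z for v,z in((.13,0),(.01,0),(.101,.012),(.039,.012))]
uv=proj(P,r); print((uv*1.5625).round().tolist())
im=cv2.resize(cv2.imread("pics/w3.png"),(800,600),interpolation=cv2.INTER_CUBIC)
for u in uv*1.5625: cv2.drawMarker(im,(int(u[0]),int(u[1])),(0,255,0),0,8,1)
cv2.imwrite("pics/w3m.png",im)
E
```

```text
clock: 3.17
ee_pos: [0.6607, -0.1623, 0.199]
ee_rot: [-0.076, 0.217, 0.917, -0.325]
ft_force: [-0.1, -0.3, 0.2]
finger_gap: 0.05
shift [2.3 0.2 1. ] turn [1.04 0.29 0.26] t 3.22
[[400.0, 406.0], [401.0, 194.0], [401.0, 369.0], [401.0, 254.0]]
```

View pics/w3m.png

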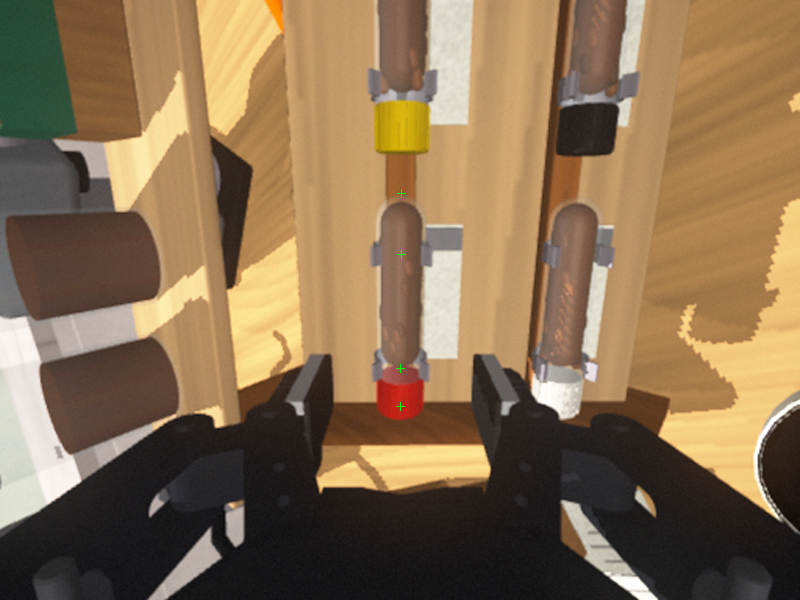

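Projection matches red's axis (column 401), and the jaws' mid column is 402, so they are aligned. Going in.

```bash
python3 -m creep '[[50,1,0,10,0.5,0.2,0.1],[50,1,0,15,0.5,0.1,0.1],[50,0,0,15,0,0,0],[50,0,0,12,0,0,0],[50,0,0,5,0,0,0],[50,0,0,0,0,0,0]]'
python3 - <<'E'
from h import *
p=F["rack"]; n=rackR(p[3])[:,2]; move(station(p,.045,.07)+n*.006,Rseat(p[3])); print(manip.get_state()["ft_force"])
E
```

```text
clock: 3.72
ee_pos: [0.6416, -0.1924, 0.1541]
ee_rot: [-0.078, 0.218, 0.914, -0.332]
ft_force: [0.0, -1.0, -0.2]
finger_gap: 0.0501
shift [-0.9 -1.3  3.3] turn [0.08 0.25 0.08] t 3.72
[ 0.00216797 -1.01666696 -0.20443001]
```

```bash
python3 -m creep '[[50,-1,-1,3,0,0.2,0],[40,0,0,0,0,0,0],[20,0,0,0,0,0,0],[20,0,0,0,0,0,0],[20,0,0,0,0,0,0],[20,0,0,0,0,0,0],[20,0,0,0,0,0,0]]' 60
python3 - <<'E'
from h import *
p=F["rack"]; n=rackR(p[3])[:,2]; move(station(p,.045,.07)+n*.006,Rseat(p[3])); s=manip.get_state();print(s["ft_force"],s["torque"])
E
```

```text
clock: 4.3
ee_pos: [0.6424, -0.1944, 0.1537]
ee_rot: [-0.078, 0.219, 0.914, -0.332]
ft_force: [0.0, -0.9, 0.0]
finger_gap: 0.0199
shift [ 0.8 -0.5  2. ] turn [0.11 0.18 0.05] t 4.3
[ 0.00986085 -0.88426734  0.00690638] [ 0.27473393 -0.18991895 -0.01906674]
```

The gap reached 20 mm without stopping on a 26 mm tube, so the tube may not be between the pads. I'll look.

```bash
python3 - <<'E'
from h import *
p=F["rack"]; n=rackR(p[3])[:,2]
P=[station(p,.045,v)+n*z for v,z in((.13,0),(.01,0),(.101,.012),(.039,.012))]
for nm in("wrist","scene"):
    r=cap(nm,"g1"+nm); print(proj(P,r).round().tolist())
a=cv2.imread("pics/g1wrist.png"); b=cv2.imread("pics/g1scene.png")[110:270,95:255]
cv2.imwrite("pics/g1.png",np.hstack([cv2.resize(a[40:384,130:390],(453,600)),cv2.resize(b,(345,345*1)) if 0 else cv2.copyMakeBorder(cv2.resize(b,(345,345),interpolation=cv2.INTER_CUBIC),0,255,0,0,0)]))
E
```

```text
[[257.0, 304.0], [257.0, 129.0], [257.0, 277.0], [257.0, 182.0]]
[[140.0, 212.0], [174.0, 190.0], [150.0, 205.0], [168.0, 193.0]]
```

View pics/g1.png

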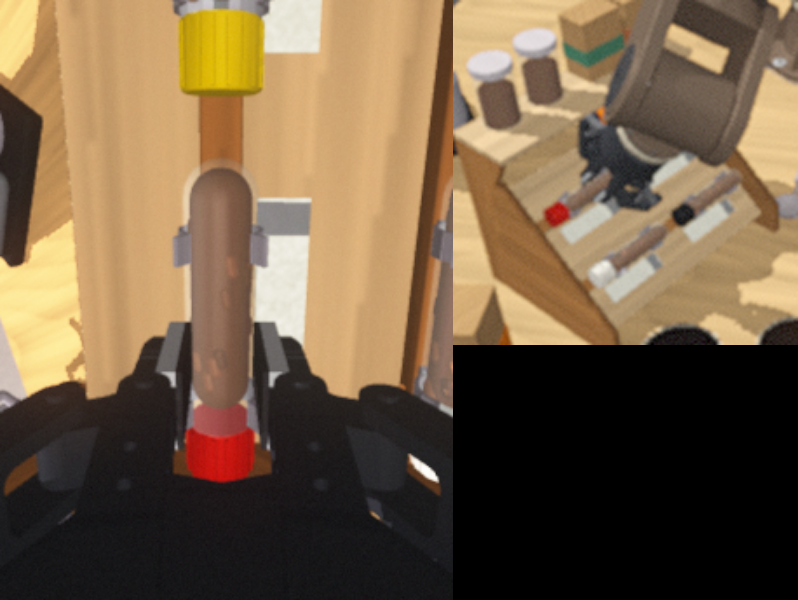

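```bash
python3 -m creep '[[10,0,0,0,0,0,0],[10,0,0,0,0,0,0],[10,0,0,0,0,0,0]]' 60
python3 - <<'E'
from h import *
p=F["rack"]; n=rackR(p[3])[:,2]; move(station(p,.045,.07)+n*.006,Rseat(p[3])); s=manip.get_state();print(s["ft_force"],s["torque"],s["finger_gap"])
r=cap("wrist","g2"); cv2.imwrite("pics/g2.png",cv2.resize(cv2.cvtColor(r["image"],cv2.COLOR_RGB2BGR)[180:384,180:340],None,fx=2.9,fy=2.9,interpolation=cv2.INTER_CUBIC))
E
```

```text
clock: 4.65
ee_pos: [0.6424, -0.1944, 0.1537]
ee_rot: [-0.078, 0.219, 0.914, -0.332]
ft_force: [-0.3, 0.1, 0.9]
finger_gap: 0.0095
shift [ 0.7 -0.5  2. ] turn [0.11 0.18 0.06] t 4.65
[-0.27753164  0.12146578  0.9150297 ] [ 0.27342466 -0.15781241  0.00091747] 0.009527253272459804
```

View pics/g2.png

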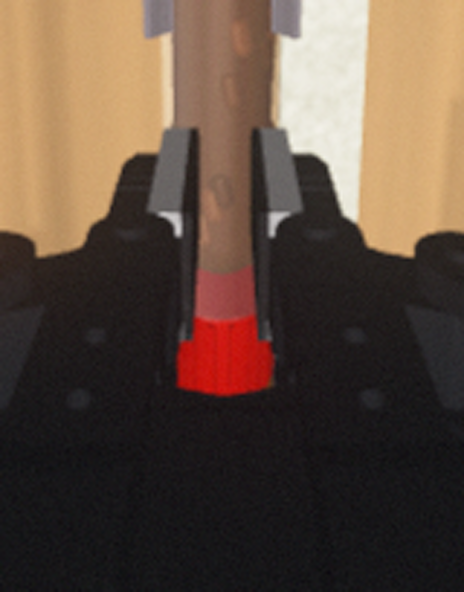

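At a 9.5 mm gap the pads lie in front of the tube rather than around it, with no contact force. From the image scale of the gap, the fingertips are about 6–12 mm behind the reported TCP, not 25 mm ahead as the description says. I'll open, advance about 22 mm while watching force, and close again to test this.

```bash
python3 -m creep '[[50,0,0,-3,0,0,0],[50,0,0,0,0,0,0],[50,0,0,0,0,0,0],[50,0,0,0,0,0,0],[50,0,0,8,0,0,0],[50,0,0,8,0,0,0],[50,0,0,8,0,0,0],[50,0,0,3,0,0,0],[50,0,0,0,0,0,0]]' 60
python3 -m creep '[[24,0,0,0,0,0,0],[20,0,0,0,0,0,0],[20,0,0,0,0,0,0],[20,0,0,0,0,0,0],[20,0,0,0,0,0,0]]' 30
python3 - <<'E'
from h import *
p=F["rack"]; n=rackR(p[3])[:,2]; move(station(p,.045,.07)+n*.006,Rseat(p[3]))
E
```

```text
clock: 5.45
ee_pos: [0.6343, -0.2097, 0.1328]
ee_rot: [-0.079, 0.219, 0.914, -0.332]
ft_force: [0.0, 0.8, -0.3]
finger_gap: 0.0504
clock: 5.87
ee_pos: [0.6342, -0.2104, 0.1332]
ee_rot: [-0.079, 0.219, 0.914, -0.332]
ft_force: [-1.0, -2.0, -0.2]
finger_gap: 0.0251
shift [  0.7   0.2 -25.3] turn [0.06 0.12 0.04] t 5.87
```

The gap stops at 25 mm, so the tube is now between the pads. A bit deeper for a firm hold, then grip.

```bash
python3 -m creep '[[40,0,0,0,0,0,0],[40,0,0,0,0,0,0],[40,0,0,6,0,0,0],[40,0,0,0,0,0,0],[20,0,0,0,0,0,0],[15,0,0,0,0,0,0],[15,0,0,0,0,0,0],[15,0,0,0,0,0,0],[15,0,0,0,0,0,0]]' 60
python3 - <<'E'
from h import *
p=F["rack"]; n=rackR(p[3])[:,2]; move(station(p,.045,.07)+n*.006,Rseat(p[3]))
E
```

```text
clock: 6.62
ee_pos: [0.6327, -0.214, 0.1286]
ee_rot: [-0.078, 0.219, 0.914, -0.332]
ft_force: [-0.8, 0.0, 1.1]
finger_gap: 0.0242
shift [  0.9   0.2 -31.2] turn [0.07 0.19 0.02] t 6.62
```

```bash
python3 -m creep '[[15,0,0,-4,0,0,0],[15,0,0,-4,0,0,0],[15,0,0,-5,0,0,0],[15,0,0,-6,0,0,0],[15,0,0,-8,0,0,0],[15,0,0,-10,0,0,0],[15,0,0,-15,0,0,0],[15,0,0,-20,0,0,0],[15,0,0,-20,0,0,0],[15,0,0,-5,0,0,0],[15,0,0,0,0,0,0]]' 60
python3 - <<'E'
from h import *
p=F["rack"]; n=rackR(p[3])[:,2]; move(station(p,.045,.07)+n*.006,Rseat(p[3]))
r=cap("wrist","w5"); im=cv2.resize(cv2.imread("pics/w5.png"),(800,600),interpolation=cv2.INTER_CUBIC); cv2.imwrite("pics/w5m.png",im[150:])
E
```

```text
clock: 7.53
ee_pos: [0.6591, -0.1571, 0.2011]
ee_rot: [-0.086, 0.218, 0.914, -0.332]
ft_force: [-0.2, 0.5, -0.1]
finger_gap: 0.0242
shift [-2.  -1.2 64.6] turn [-0.06 -0.59  0.33] t 7.53
```

View pics/w5m.png

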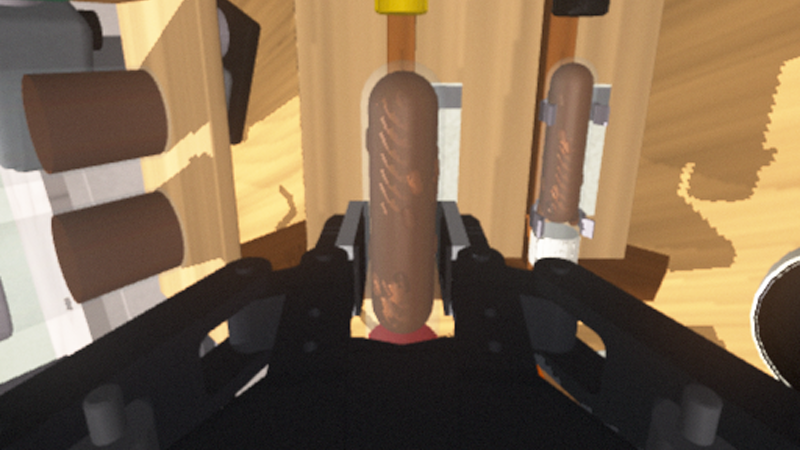

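Held firmly: the tube is between the pads, with its tail at display row 212. I back off along the normal, then swing upright.

```bash
python3 -m creep '[[15,0,10,-30,0,0,0],[15,0,30,-20,0,0,0],[15,0,30,-20,-5,0,0],[15,0,30,-10,-6,0,0],[15,0,30,0,-6,-1,-2],[15,10,30,0,-6,-1,-2],[15,10,30,0,-6,-1,-2],[15,15,30,0,-6,-1,-2],[15,15,30,0,-4,-1,-2],[15,0,0,0,0,0,0]]' 60
python3 - <<'E'
from h import *
p=F["cradle"]; M=R.from_euler("z",p[2]); g=M.apply([0,.075,0])+[p[0],p[1],.032]; print(g, F["cradle"])
move(g+[0,0,.08-.0245],Rcr(p[2]))
E
```

```text
clock: 8.42
ee_pos: [0.725, 0.1128, 0.1472]
ee_rot: [0.013, 0.144, 0.99, 0.002]
ft_force: [-0.6, -0.6, -1.3]
finger_gap: 0.0242
[0.49715982 0.25893426 0.032     ] [ 0.47977401  0.18597719 -0.2339388   0.08019844]
shift [261.5  74.9  53.5] turn [ 0.43  1.51 -3.12] t 8.42
```

```bash
python3 -m creep '[[15,25,8,0,0,0.2,-0.4],[15,30,8,2,0,0.2,-0.4],[15,30,8,5,0,0.2,-0.4],[15,30,8,5,0,0.2,-0.4],[15,30,8,5,0,0.2,-0.4],[15,30,8,5,0,0.2,-0.4],[15,30,8,5,0.2,0.2,-0.4],[15,30,8,5,0.2,0.1,-0.3],[15,20,5,5,0,0,0],[15,0,0,0,0,0,0],[15,0,0,0,0,0,0]]' 60
python3 - <<'E'
from h import *
p=F["cradle"]; M=R.from_euler("z",p[2]); g=M.apply([0,.075,0])+[p[0],p[1],.032]
move(g+[0,0,.04-.0245],Rcr(p[2]))
E
```

```text
clock: 9.33
ee_pos: [0.4832, 0.2406, 0.0989]
ee_rot: [-0.006, 0.121, 0.993, -0.007]
ft_force: [0.4, 0.6, -0.7]
finger_gap: 0.0237
shift [-9.7 21.9 51. ] turn [-0.86 -0.54 -0.46] t 9.33
```

```bash
python3 -m creep '[[15,-4,10,10,-0.4,-0.3,-0.2],[15,-4,10,15,-0.4,-0.2,-0.2],[15,-1,2,15,0,0,0],[15,0,0,8,0,0,0],[15,0,0,0,0,0,0]]' 60
python3 - <<'E'
from h import *
p=F["cradle"]; M=R.from_euler("z",p[2]); g=M.apply([0,.075,0])+[p[0],p[1],.032]
move(g+[0,0,.0-.0245],Rcr(p[2]))
r=cap("wrist","w6"); im=cv2.imread("pics/w6.png")
P=M.apply([[.036,.075,.032],[-.036,.075,.032],[.036,.075,.02],[-.036,.075,.02],[-.075,.115,.006],[-.075,-.115,.006],[-.065,0,.032],[.055,0,.032]])+[p[0],p[1],0]
uv=proj(P,r)*1.5625; print(uv.round().tolist())
im=cv2.resize(im,(800,600),interpolation=cv2.INTER_CUBIC)
for u in uv: cv2.drawMarker(im,(int(u[0]),int(u[1])),(0,255,0),0,8,1)
cv2.imwrite("pics/w6m.png",im)
E
```

```text
clock: 9.75
ee_pos: [0.5035, 0.2591, 0.0468]
ee_rot: [0.002, 0.119, 0.993, 0.0]
ft_force: [-0.6, -0.4, -0.6]
finger_gap: 0.0239
shift [ 6.3 -1.7 39.3] turn [ 0.08  0.24 -0.28] t 9.75
[[400.0, 409.0], [399.0, 249.0], [400.0, 396.0], [399.0, 245.0], [490.0, 152.0], [-35.0, 154.0], [204.0, 175.0], [237.0, 447.0]]
```

View pics/w6m.png

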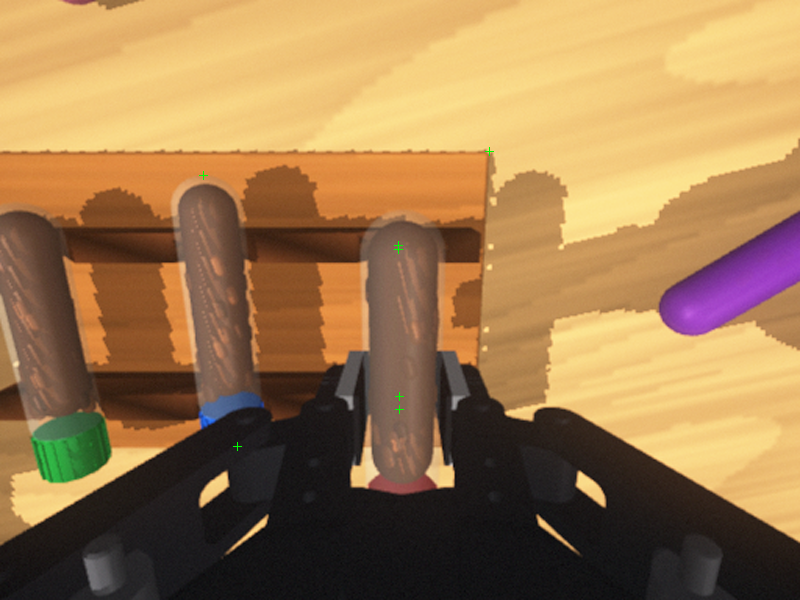

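Cradle markers fit the image: the groove's axis is at column 400 and the held tube's at 402. I centre it and lower.

```bash
python3 -m creep '[[15,3,-1,8,0,0.1,-0.1],[15,3,-1,8,0,0.1,-0.1],[15,0,0,8,0,0,0],[15,0,0,4,0,0,0],[15,0,0,0,0,0,0]]' 60; python3 -m creep '[[15,0,0,3,0,0,0],[15,0,0,0,0,0,0]]' ; python3 -m creep '[[15,0,0,2,0,0,0],[15,0,0,0,0,0,0]]'
python3 - <<'E'
from h import *
p=F["cradle"]; M=R.from_euler("z",p[2]); g=M.apply([0,.075,0])+[p[0],p[1],.032]
move(g+[0,0,.0-.0245],Rcr(p[2]))
E
```

```text
clock: 10.22
ee_pos: [0.498, 0.2578, 0.0177]
ee_rot: [0.001, 0.118, 0.993, 0.001]
ft_force: [-0.3, -1.0, -0.9]
finger_gap: 0.0242
clock: 10.38
ee_pos: [0.4981, 0.2577, 0.0145]
ee_rot: [0.001, 0.118, 0.993, 0.001]
ft_force: [0.1, -0.6, -1.3]
finger_gap: 0.0238
clock: 10.55
ee_pos: [0.4983, 0.2579, 0.0126]
ee_rot: [0.002, 0.118, 0.993, 0.001]
ft_force: [0.8, 0.0, -1.2]
finger_gap: 0.0242
shift [1.4 0.7 5.1] turn [ 0.17  0.17 -0.15] t 10.55
```

```bash
python3 -m creep '[[15,1,0.5,2,0,0,0],[15,0,0,0,0,0,0]]'; python3 -m creep '[[15,0,0,2,0,0,0],[15,0,0,0,0,0,0]]' ; python3 -m creep '[[15,0,0,1,0,0,0],[15,0,0,0,0,0,0]]'
```

```text
clock: 10.72
ee_pos: [0.4976, 0.2587, 0.0108]
ee_rot: [0.002, 0.118, 0.993, 0.001]
ft_force: [-0.1, 0.9, -0.9]
finger_gap: 0.0239
clock: 10.88
ee_pos: [0.4977, 0.2589, 0.0088]
ee_rot: [0.002, 0.118, 0.993, 0.002]
ft_force: [0.4, -0.7, -0.9]
finger_gap: 0.0238
clock: 11.05
ee_pos: [0.4977, 0.2589, 0.0078]
ee_rot: [0.002, 0.118, 0.993, 0.002]
ft_force: [-0.3, 1.1, -1.2]
finger_gap: 0.0239
```

No contact yet, so I continue by 1 mm steps.

```bash
python3 -m creep '[[15,0,0,1,0,0,0],[15,0,0,0,0,0,0]]'; python3 -m creep '[[15,0,0,1,0,0,0],[15,0,0,0,0,0,0]]' ; python3 -m creep '[[15,0,0,1,0,0,0],[15,0,0,0,0,0,0]]'
```

```text
clock: 11.22
ee_pos: [0.4978, 0.2589, 0.0067]
ee_rot: [0.002, 0.118, 0.993, 0.002]
ft_force: [-0.6, 0.2, -0.9]
finger_gap: 0.0239
clock: 11.38
ee_pos: [0.4978, 0.2589, 0.0056]
ee_rot: [0.002, 0.118, 0.993, 0.002]
ft_force: [-0.6, -0.3, -0.4]
finger_gap: 0.0241
clock: 11.55
ee_pos: [0.4979, 0.2591, 0.0047]
ee_rot: [0.002, 0.118, 0.993, 0.002]
ft_force: [-0.9, 0.3, -0.5]
finger_gap: 0.0242
```

```bash
python3 - <<'E'
from h import *
r=cap("wrist","w7"); im=cv2.imread("pics/w7.png"); s=manip.get_state(); print(s["ft_force"],s["torque"],s["ee_pos"])
p=F["cradle"]; M=R.from_euler("z",p[2])
P=M.apply([[-.06,.075,.032],[-.06,.075,.045],[-.062,0,.032],[-.062,0,.045],[-.062,-.075,.032]])+[p[0],p[1],0]
print((proj(P,r)*1.5625).round().tolist())
cv2.imwrite("pics/w7m.png",cv2.resize(im,(800,600),interpolation=cv2.INTER_CUBIC))
E
```

```text
[ 0.47446103  2.14574445 -1.02951269] [0.13992641 0.04032159 0.01016078] [0.49794543 0.25903431 0.00472496]
[[403.0, 208.0], [403.0, 210.0], [148.0, 201.0], [120.0, 203.0], [-108.0, 202.0]]
```

View pics/w7m.png

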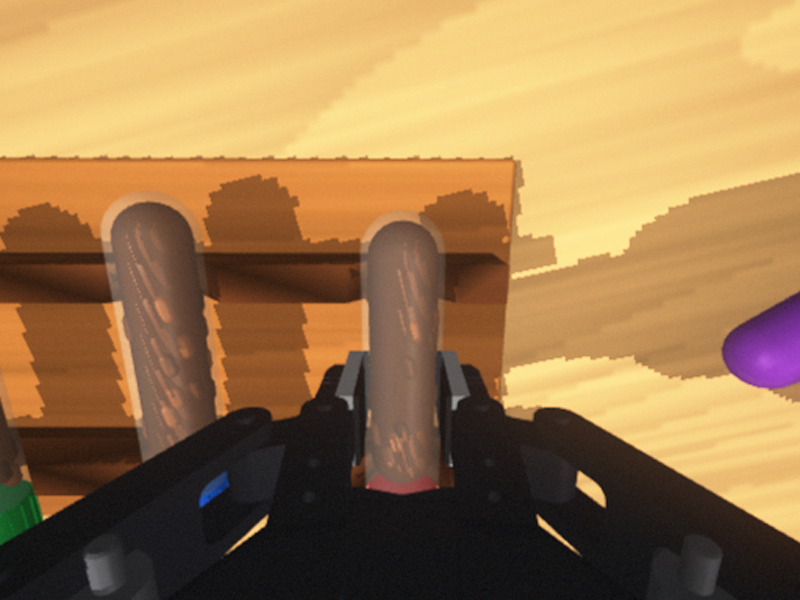

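Red's shadow offset, about 60 px after allowing for parallax, equals blue's, so it is nearly down at groove height. It is centred at column 402 and its tail row of 212 is as predicted. I keep feeling for contact.

```bash
python3 -m creep '[[15,0,0,1,0,0,0],[15,0,0,0,0,0,0]]'; python3 -m creep '[[15,0,0,1,0,0,0],[15,0,0,0,0,0,0]]' ; python3 -m creep '[[15,0,0,1,0,0,0],[15,0,0,0,0,0,0]]'
```

```text
clock: 11.77
ee_pos: [0.498, 0.2591, 0.0048]
ee_rot: [0.003, 0.118, 0.993, 0.002]
ft_force: [-0.9, 0.5, -0.3]
finger_gap: 0.0237
clock: 11.93
ee_pos: [0.4981, 0.2591, 0.0048]
ee_rot: [0.003, 0.118, 0.993, 0.002]
ft_force: [-0.3, 0.0, 0.4]
finger_gap: 0.024
clock: 12.1
ee_pos: [0.4982, 0.2591, 0.0047]
ee_rot: [0.003, 0.118, 0.993, 0.002]
ft_force: [-0.6, 0.0, -0.5]
finger_gap: 0.0242
```

```bash
python3 - <<'E'
from h import *
s=manip.get_state(); print(s["qpos"],s["ft_force"],s["joint_torque"],s["ee_pos"])
E
python3 -m creep '[[15,0,0,3,0,0,0],[15,0,0,0,0,0,0]]'
```

```text
[ 3.61608616e-01  6.97966483e-01  1.89290790e+00  1.06696080e-03
  5.42585804e-01 -9.74184131e-01] [-0.57166031  0.01726221 -0.49016089] [ 9.81033873e-02 -6.24604225e+01 -1.41800076e+01  4.84525482e-02
 -2.12360015e-01  9.88774002e-03] [0.49821786 0.25906099 0.00469873]
clock: 12.27
ee_pos: [0.4984, 0.2591, 0.005]
ee_rot: [0.004, 0.118, 0.993, 0.003]
ft_force: [-0.4, -0.6, -0.3]
finger_gap: 0.0242
```

Stepping no longer lowers it, and my zero rows re-reference the target and hide any contact force. I push once without a zero row.

```bash
python3 -m creep '[[15,0,0,2,0,0,0]]'; python3 -m creep '[[15,0,0,-2,0,0,0]]';python3 -m creep '[[15,0,0,3,0,0,0]]'
```

```text
clock: 12.35
ee_pos: [0.4987, 0.2591, 0.0043]
ee_rot: [0.005, 0.118, 0.993, 0.003]
ft_force: [-7.4, -4.9, 37.0]
finger_gap: 0.0238
clock: 12.43
ee_pos: [0.4987, 0.259, 0.0065]
ee_rot: [0.005, 0.118, 0.993, 0.003]
ft_force: [-1.4, 0.6, -0.0]
finger_gap: 0.0242
clock: 12.52
ee_pos: [0.4992, 0.2591, 0.0043]
ee_rot: [0.006, 0.118, 0.993, 0.003]
ft_force: [-7.7, -11.4, 48.1]
finger_gap: 0.0241
```

Contact at 37–48 N: the tube rests in the V, so its axis is about 27.5 mm behind the TCP. I release gently and rise.

```bash
python3 -m creep '[[15,0,0,-1,0,0,0],[15,0,0,0,0,0,0],[27,0,0,0,0,0,0],[30,0,0,0,0,0,0],[40,0,0,0,0,0,0],[46,0,0,0,0,0,0],[46,0,0,0,0,0,0],[46,0,0,-10,0,0,0],[46,0,0,-20,0,0,0],[46,0,0,-30,0,0,0],[46,0,0,-10,0,0,0],[46,0,0,0,0,0,0]]' 30
python3 - <<'E'
from h import *
r=cap("wrist","w8"); im=cv2.imread("pics/w8.png")
p=F["cradle"]; M=R.from_euler("z",p[2])
P=M.apply([[-.06,.075,.032],[.038,.075,.032],[.06,.075,.032],[-.062,0,.032],[.058,0,.032],[-.062,-.075,.032]])+[p[0],p[1],0]
uv=proj(P,r)*1.5625; print(uv.round().tolist()); im=cv2.resize(im,(800,600),interpolation=cv2.INTER_CUBIC)
for u in uv: cv2.drawMarker(im,(int(u[0]),int(u[1])),(0,255,0),0,8,1)
cv2.imwrite("pics/w8m.png",im)
b=M.apply([-.002,0,0])+[p[0],p[1],.032]; move(b+[0,0,.03],Rcr(p[2]))
E
```

```text
clock: 13.52
ee_pos: [0.4974, 0.2583, 0.0765]
ee_rot: [0.004, 0.118, 0.993, 0.002]
ft_force: [-1.1, 0.5, -0.1]
finger_gap: 0.0462
[[404.0, 200.0], [403.0, 393.0], [403.0, 430.0], [240.0, 196.0], [263.0, 427.0], [75.0, 196.0]]
shift [  2.3 -74.5  13.5] turn [ 0.28  0.39 -0.11] t 13.57
```

The viewer limit is reached, so I check numerically from here.

```bash
cat > brown.py <<'E'
from h import *
def brown(tag,col,rows,w=40):
    im=cv2.cvtColor(cv2.imread(f"pics/{tag}.png"),cv2.COLOR_BGR2HSV); out=[]
    for r in rows:
        seg=im[r,max(0,col-w):col+w]; m=((seg[:,1]<135)&(seg[:,2]<190)).astype(np.uint8)
        # run containing col
        c=min(col,w); a=b=c
        while a>0 and m[a-1]: a-=1
        while b<len(m)-1 and m[b+1]: b+=1
        out.append((r,a+max(0,col-w),b+max(0,col-w)))
    return out
if __name__=="__main__":
    im=cv2.cvtColor(cv2.imread("pics/w8.png"),cv2.COLOR_BGR2HSV)
    for r in (140,180): print(r,[tuple(int(x) for x in im[r,c]) for c in range(230,290,3)])
    print([ (r,tuple(int(x) for x in im[r,258])) for r in range(115,150,2)])
    print(brown("w8",258,range(140,230,15)),brown("w8",157,range(140,230,15)))
    for n,(lo,hi) in {"blue":((105,120,40),(130,255,255)),"green":((50,120,30),(85,255,255)),"red":((0,190,60),(4,255,255))}.items():
        m=cv2.inRange(im,lo,hi); k,l,s,c=cv2.connectedComponentsWithStats(m); 
        print(n,[(s[i].tolist(),c[i].round(1).tolist()) for i in range(1,k) if s[i,4]>15])
E
python3 brown.py
```

```text
140 [(14, 185, 194), (14, 189, 193), (14, 183, 194), (13, 189, 193), (14, 163, 196), (14, 127, 206), (10, 96, 104), (9, 96, 109), (9, 103, 111), (12, 107, 110), (10, 112, 112), (10, 106, 108), (12, 118, 99), (12, 134, 112), (13, 140, 144), (13, 179, 138), (13, 182, 139), (13, 179, 138), (13, 186, 136), (13, 188, 140)]
180 [(13, 184, 205), (13, 185, 204), (14, 188, 202), (14, 186, 203), (14, 130, 212), (10, 87, 106), (14, 87, 120), (11, 93, 124), (11, 95, 129), (10, 97, 132), (11, 106, 135), (11, 127, 187), (10, 116, 128), (10, 117, 105), (10, 129, 97), (13, 154, 131), (12, 178, 130), (12, 180, 130), (13, 180, 130), (12, 183, 128)]
[(115, (14, 181, 217)), (117, (14, 182, 214)), (119, (14, 185, 211)), (121, (14, 186, 213)), (123, (14, 181, 218)), (125, (14, 180, 219)), (127, (14, 183, 216)), (129, (13, 181, 210)), (131, (14, 150, 190)), (133, (13, 146, 194)), (135, (12, 121, 126)), (137, (12, 106, 99)), (139, (13, 103, 111)), (141, (11, 111, 115)), (143, (13, 108, 118)), (145, (11, 96, 127)), (147, (11, 104, 142)), (149, (11, 95, 134))]
[(140, 247, 270), (155, 241, 275), (170, 244, 274), (185, 244, 273), (200, 244, 272), (215, 243, 272)] [(140, 138, 169), (155, 137, 173), (170, 142, 158), (185, 144, 167), (200, 146, 174), (215, 147, 176)]
blue [([147, 241, 35, 31, 553], [163.2, 255.3])]
green [([56, 255, 40, 34, 898], [76.4, 273.8])]
red [([242, 255, 32, 30, 716], [257.3, 270.9])]
```

Red: column centre 258.5 against a model value of 258.4, the same apparent width as blue's tube, and about 2 mm off along the groove. It lies in the groove. On to blue.

```bash
python3 -m creep '[[48,1,-15,0,0.1,0.1,0],[48,1,-20,0,0.1,0.1,0],[48,0,-20,0,0,0.1,0],[48,0,-18,0,0,0,0],[48,0,-5,0,0,0,0],[48,0,0,0,0,0,0]]'
python3 - <<'E'
from brown import *
p=F["cradle"]; M=R.from_euler("z",p[2])
b=M.apply([-.002,0,0])+[p[0],p[1],.032]; move(b+[0,0,-.0275],Rcr(p[2]))
r=cap("wrist","w9"); print(proj(M.apply([[-.04,0,.032],[0,0,.032]])+[p[0],p[1],0],r).round(1)); print(brown("w9",258,range(140,215,12)))
E
```

```text
clock: 14.07
ee_pos: [0.4727, 0.1775, 0.0712]
ee_rot: [-0.002, 0.117, 0.993, -0.001]
ft_force: [0.2, 0.8, 0.2]
finger_gap: 0.048
shift [-3.2 10.1 66.7] turn [-0.11 -0.26 -0.01] t 14.07
[[271.7 164.8]
 [270.9 216.8]]
[(140, 258, 258), (152, 254, 288), (164, 254, 289), (176, 257, 277), (188, 257, 287), (200, 256, 285), (212, 256, 286)]
```

```bash
python3 -m creep '[[48,-2,5,0,0,-0.2,0],[48,-1,4,0,0,0,0],[48,0,0,0,0,0,0]]'
python3 - <<'E'
from h import *
p=F["cradle"]; M=R.from_euler("z",p[2])
b=M.apply([-.002,0,0])+[p[0],p[1],.032]; move(b+[0,0,-.0275],Rcr(p[2]))
E
```

```text
clock: 14.37
ee_pos: [0.4787, 0.1877, 0.0704]
ee_rot: [-0.001, 0.117, 0.993, -0.001]
ft_force: [-0.0, 0.0, -0.8]
finger_gap: 0.0482
shift [ 0.5 -1.3 65.9] turn [-0.12 -0.06 -0.  ] t 14.37
```

```bash
python3 -m creep '[[48,0,-1,10,0,0,0],[48,0,0,15,0,0,0],[48,0,0,15,0,0,0],[48,0,0,12,0,0,0],[48,0,0,6,0,0,0],[48,0,0,2,0,0,0]]'
python3 - <<'E'
from h import *
p=F["cradle"]; M=R.from_euler("z",p[2])
b=M.apply([-.002,0,0])+[p[0],p[1],.032]; move(b+[0,0,-.0275],Rcr(p[2]))
E
```

```text
clock: 14.87
ee_pos: [0.4789, 0.1899, 0.0056]
ee_rot: [0.001, 0.114, 0.993, -0.0]
ft_force: [-0.9, -0.4, -0.1]
finger_gap: 0.0479
shift [ 0.3 -3.7  1.1] turn [-0.04  0.07  0.29] t 14.87
```

```bash
python3 -m creep '[[48,0,-3.5,0,0,0,0.3],[48,0,0,0.5,0,0,0],[30,0,0,0,0,0,0],[15,0,0,0,0,0,0],[15,0,0,0,0,0,0],[15,0,0,0,0,0,0],[15,0,0,0,0,0,0],[15,0,0,0,0,0,0]]' 70
python3 - <<'E'
from h import *
p=F["cradle"]; M=R.from_euler("z",p[2])
b=M.apply([-.002,0,0])+[p[0],p[1],.032]; move(b+[0,0,-.0275],Rcr(p[2]))
E
```

```text
clock: 15.53
ee_pos: [0.4787, 0.1867, 0.0063]
ee_rot: [0.002, 0.117, 0.993, -0.0]
ft_force: [-0.4, -0.3, -1.0]
finger_gap: 0.0236
shift [ 0.8 -0.4  1.8] turn [ 0.02  0.18 -0.01] t 15.53
```

Blue is gripped at 23.6 mm. Lift and carry to the rack's approach.

```bash
python3 -m creep '[[15,0,0,-15,0,0,0],[15,0,0,-30,0,0,0],[15,0,0,-35,0,0,0],[15,0,0,-35,0,0,0],[15,-10,-10,-35,0,0,0],[15,-20,-20,-30,0,0,0],[15,-30,-25,-15,0,0,0],[15,-30,-30,0,0,0,0],[15,-30,-30,0,0,0,0],[15,-30,-20,0,0,0,0],[15,-20,-10,0,0,0,0],[15,0,0,0,0,0,0]]' 70
python3 - <<'E'
from h import *
p=F["rack"]; n=rackR(p[3])[:,2]; A=Rseat(p[3]); c=np.array([.0008,0,-.0257])
move(station(p,.045,.07)+n*.10-A.apply(c),A)
E
```

```text
clock: 16.53
ee_pos: [0.6123, 0.0005, 0.2138]
ee_rot: [0.003, 0.114, 0.993, -0.002]
ft_force: [-0.6, 0.3, -0.5]
finger_gap: 0.0239
shift [ -83.6 -141.9   10. ] turn [39.72  5.24 13.17] t 16.53
```

```bash
python3 -m creep '[[15,-25,-15,-10,6,0.7,2],[15,-25,-15,-10,6,0.7,2],[15,-20,-15,0,6,0.8,2],[15,-10,-15,0,6,0.8,2],[15,0,-15,0,6,0.8,2],[15,0,-10,0,6,0.8,2],[15,0,0,0,3,0.4,1],[15,0,0,0,0,0,0]]' 70
python3 - <<'E'
from h import *
p=F["rack"]; n=rackR(p[3])[:,2]; A=Rseat(p[3]); c=np.array([.0008,0,-.0257])
move(station(p,.045,.07)+n*.06-A.apply(c),A)
E
```

```text
clock: 17.2
ee_pos: [0.6638, -0.1022, 0.2557]
ee_rot: [-0.082, 0.226, 0.908, -0.343]
ft_force: [-0.6, 0.2, -1.3]
finger_gap: 0.0239
shift [-23.4  -2.5 111. ] turn [-1.27 -0.25 -0.87] t 17.2
```

```bash
python3 -m creep '[[15,-6,0,20,-0.4,0,-0.3],[15,-6,0,25,-0.4,0,-0.3],[15,-6,-1,25,-0.3,0,-0.2],[15,-4,-1,20,0,0,0],[15,-1,0,10,0,0,0],[15,0,0,5,0,0,0],[15,0,0,0,0,0,0]]' 70
python3 - <<'E'
from brown import *
p=F["rack"]; n=rackR(p[3])[:,2]; A=Rseat(p[3]); c=np.array([.0008,0,-.0257])
move(station(p,.045,.07)+n*.06-A.apply(c),A); s=manip.get_state(); B=q(s["ee_rot"])
r=cap("wrist","wa")
ax=lambda x,z:s["ee_pos"]+B.apply([x,0,z])
print("held model tail",proj([ax(.055,-.0257),ax(.03,-.0257)],r).round(1)); print(brown("wa",256,range(130,230,12)))
print("yellow pred cap/tail",proj([station(p,.045,-.021),station(p,.045,-.06)],r).round(1))
im=cv2.cvtColor(r["image"],cv2.COLOR_RGB2HSV); m=cv2.inRange(im,(22,150,60),(32,255,255)); k,l,st,ce=cv2.connectedComponentsWithStats(m); print([(st[i].tolist(),ce[i].round(1).tolist()) for i in range(1,k) if st[i,4]>60])
E
```

```text
clock: 17.78
ee_pos: [0.6514, -0.1728, 0.174]
ee_rot: [-0.08, 0.217, 0.916, -0.327]
ft_force: [0.5, 0.2, -1.0]
finger_gap: 0.024
shift [-1.8 -5.4  4.2] turn [0.71 0.01 0.36] t 17.78
held model tail [[257.7 144.5]
 [257.6 195.3]]
[(130, 256, 258), (142, 240, 276), (154, 236, 294), (166, 228, 294), (178, 246, 280), (190, 246, 279), (202, 246, 279), (214, 241, 279), (226, 247, 292)]
yellow pred cap/tail [[249.7  82.8]
 [249.6  16.5]]
[([229, 62, 41, 39, 1503], [249.3, 81.4])]
```

```bash
python3 -m creep '[[15,-1,-3,8,0.4,0,0.2],[15,-1,-2,10,0.3,0,0.2],[15,0,0,10,0,0,0],[15,0,0,7,0,0,0],[15,0,0,0,0,0,0]]' 70
python3 - <<'E'
from h import *
p=F["rack"]; n=rackR(p[3])[:,2]; A=Rseat(p[3]); c=np.array([.0008,0,-.0257])
move(station(p,.045,.07)+n*.0-A.apply(c),A)
E
```

```text
clock: 18.25
ee_pos: [0.6423, -0.1968, 0.1515]
ee_rot: [-0.076, 0.22, 0.914, -0.333]
ft_force: [-0.3, -1.3, -1.4]
finger_gap: 0.0237
shift [ 1.2 -0.3 30.6] turn [ 0.09  0.36 -0.13] t 18.25
```

```bash
python3 -m creep '[[15,0.5,0,6,0,0.2,0],[15,0.5,0,6,0,0.1,0]]' 70; python3 -m creep '[[15,0,0,4,0,0,0]]'; python3 -m creep '[[15,0,0,4,0,0,0]]'; python3 -m creep '[[15,0,0,4,0,0,0]]'
python3 - <<'E'
from h import *
p=F["rack"]; n=rackR(p[3])[:,2]; A=Rseat(p[3]); c=np.array([.0008,0,-.0257])
move(station(p,.045,.07)+n*.0-A.apply(c),A); print(n)
E
```

```text
clock: 18.42
ee_pos: [0.6381, -0.2034, 0.1421]
ee_rot: [-0.078, 0.22, 0.914, -0.332]
ft_force: [0.9, 1.0, 5.2]
finger_gap: 0.0238
clock: 18.5
ee_pos: [0.6373, -0.2058, 0.1394]
ee_rot: [-0.078, 0.221, 0.914, -0.332]
ft_force: [3.1, 7.0, 10.4]
finger_gap: 0.024
clock: 18.58
ee_pos: [0.6369, -0.2079, 0.1372]
ee_rot: [-0.077, 0.221, 0.914, -0.332]
ft_force: [3.0, 5.9, 8.1]
finger_gap: 0.0239
clock: 18.67
ee_pos: [0.6364, -0.21, 0.1349]
ee_rot: [-0.075, 0.221, 0.914, -0.332]
ft_force: [1.7, 3.6, 5.2]
finger_gap: 0.0239
shift [1.7 0.1 8.7] turn [ 0.18  0.41 -0.28] t 18.67
[0.29194041 0.57266631 0.76604444]
```

Lips were met and passed with a peak of about 13 N, and the force is now falling. On to the seat.

```bash
python3 -m creep '[[15,0.5,0,3,0,0.2,-0.1]]'; python3 -m creep '[[15,0.5,0,3,0.1,0.2,-0.1]]'; python3 -m creep '[[15,0,0,3,0,0,0]]'; python3 -m creep '[[15,0,0,3,0,0,0]]'
python3 - <<'E'
from h import *
p=F["rack"]; n=rackR(p[3])[:,2]; A=Rseat(p[3]); c=np.array([.0008,0,-.0257])
move(station(p,.045,.07)+n*.0-A.apply(c),A)
E
```

```text
clock: 18.75
ee_pos: [0.6355, -0.2115, 0.1328]
ee_rot: [-0.077, 0.22, 0.914, -0.332]
ft_force: [0.1, 1.2, -0.0]
finger_gap: 0.0237
clock: 18.83
ee_pos: [0.6342, -0.2131, 0.1305]
ee_rot: [-0.079, 0.22, 0.914, -0.332]
ft_force: [0.8, -1.6, -1.9]
finger_gap: 0.0237
clock: 18.92
ee_pos: [0.6336, -0.2146, 0.1286]
ee_rot: [-0.078, 0.22, 0.914, -0.332]
ft_force: [9.8, 18.0, 24.9]
finger_gap: 0.024
clock: 19.0
ee_pos: [0.6348, -0.2153, 0.1285]
ee_rot: [-0.075, 0.22, 0.914, -0.332]
ft_force: [12.2, 23.9, 28.3]
finger_gap: 0.0239
shift [2.7 0.2 0.3] turn [ 0.23  0.44 -0.21] t 19.0
```

Bottomed at 31–39 N at the fitted seat depth. Relax, open, retreat.

```bash
python3 -m creep '[[15,0,0,0,0,0,0],[27,0,0,0,0,0,0],[32,0,0,0,0,0,0],[42,0,0,0,0,0,0],[45,0,0,0,0,0,0],[45,0,0,0,0,0,0],[45,0,0,-8,0,0,0],[45,0,0,-15,0,0,0],[45,0,0,-20,0,0,0],[45,0,0,-25,0,0,0],[45,0,0,-25,0,0,0],[45,0,0,0,0,0,0]]' 30
python3 -m creep '[[45,20,15,-15,0,0,0],[45,20,15,-15,0,0,0],[45,10,10,-5,0,0,0],[45,0,0,0,0,0,0],[45,0,0,0,0,0,0]]'
cat > chk.py <<'E'
from brown import *
p=F["rack"]; C=F["cradle"]; M=R.from_euler("z",C[2]); n=rackR(p[3])[:,2]
hs={"blue":((105,120,40),(130,255,255)),"yellow":((22,150,60),(32,255,255)),"red":((0,190,60),(5,255,255)),"green":((50,120,30),(85,255,255))}
def caps(r):
    im=cv2.cvtColor(r["image"],cv2.COLOR_RGB2HSV)
    for k,(a,b) in hs.items():
        N,l,s,c=cv2.connectedComponentsWithStats(cv2.inRange(im,a,b)); print(k,[(s[i].tolist(),c[i].round(1).tolist()) for i in range(1,N) if s[i,4]>12])
for nm in ("wrist","top","scene"):
    r=cap(nm,"end"+nm); print(nm); caps(r)
    print(" pred blue cap/yellow cap, tails",proj([station(p,.045,.119),station(p,.045,-.021),station(p,.045,.02),station(p,.045,-.12)],r).round(1).tolist())
    print(" pred red cap in groove, green cap",proj(M.apply([[.049,.075,.032],[.049,-.075,.032]])+[C[0],C[1],0],r).round(1).tolist())
E
python3 chk.py
```

```text
clock: 20.0
ee_pos: [0.6613, -0.1602, 0.2021]
ee_rot: [-0.078, 0.221, 0.914, -0.331]
ft_force: [0.5, -1.2, 0.1]
finger_gap: 0.045
clock: 20.42
ee_pos: [0.6404, -0.0879, 0.2033]
ee_rot: [-0.078, 0.221, 0.914, -0.331]
ft_force: [0.6, -0.7, -0.3]
finger_gap: 0.0454
wrist
blue [([209, 264, 24, 29, 455], [221.0, 279.8])]
yellow [([200, 135, 29, 25, 665], [213.9, 147.1])]
red []
green []
 pred blue cap/yellow cap, tails [[220.2, 275.4], [214.5, 146.1], [216.4, 187.7], [209.4, 29.8]]
 pred red cap in groove, green cap [[1382.6, -536.6], [560.3, -102.1]]
top
blue [([346, 140, 5, 5, 16], [347.9, 142.0]), ([129, 211, 6, 6, 25], [131.4, 214.0])]
yellow [([325, 180, 9, 7, 42], [328.9, 182.9])]
red [([198, 193, 7, 5, 23], [201.5, 194.7])]
green []
 pred blue cap/yellow cap, tails [[347.1, 143.3], [328.2, 184.0], [333.8, 172.0], [314.5, 213.4]]
 pred red cap in groove, green cap [[200.3, 195.5], [244.6, 205.0]]
scene
blue [([489, 0, 23, 36, 450], [499.3, 17.7]), ([439, 11, 5, 4, 13], [441.1, 12.2]), ([437, 16, 6, 6, 16], [439.2, 18.1]), ([478, 65, 17, 23, 136], [487.0, 74.2]), ([478, 98, 7, 7, 20], [481.4, 100.8]), ([505, 109, 7, 20, 43], [508.5, 119.4]), ([138, 204, 11, 11, 82], [142.9, 208.9]), ([407, 231, 5, 6, 20], [409.4, 233.8])]
yellow [([501, 11, 11, 20, 161], [507.1, 21.3]), ([453, 65, 21, 55, 416], [463.9, 94.3]), ([490, 66, 22, 62, 500], [502.9, 95.6]), ([177, 179, 11, 10, 86], [181.8, 183.4])]
red [([383, 7, 9, 23, 75], [387.0, 18.0]), ([434, 64, 25, 55, 702], [445.8, 87.3]), ([463, 67, 19, 59, 346], [472.8, 95.4]), ([484, 78, 21, 50, 192], [494.2, 102.9]), ([320, 227, 9, 8, 43], [323.7, 230.0])]
green [([270, 212, 9, 9, 58], [274.1, 216.2])]
 pred blue cap/yellow cap, tails [[143.3, 209.8], [182.2, 184.1], [171.4, 191.3], [206.6, 168.0]]
 pred red cap in groove, green cap [[324.4, 231.1], [275.5, 216.3]]
```

Checks agree in all three cameras: the blue cap is where red's was and red lies in the groove. Handing in.

```bash
python3 -c "
from rig import manip
print(manip.job_done())"
```

```text
the job is handed in; nothing more can be done
None
```

The job is handed in at about 20.5 s on the robot's clock. The red-capped tube lies in the cradle's empty groove, and the blue-capped tube is in the clips it freed, cap towards the same side as the others.

- **Red tube:** I lowered it until it pressed on the cradle at 37–48 N, then let go. The wrist picture put it on the groove's axis to within about 1 px, about 2 mm off along the groove. It looked as wide as the blue tube in the next groove, so it sits at the same height. At the end the top and scene cameras saw its cap within 1.5 px of the predicted place.
- **Blue tube:** It passed the clip lips at about 13 N and stopped hard at 31–39 N at the measured seat depth. Its cap is within 1 px of the seat line across, in all three views. Along the row it seems 2–5 mm towards the cap side, inside the 10 mm allowed.
- **Other things:** At the end the yellow cap was within 1.3 px of its predicted place in all three views. Green was within 1.5 px in the scene view; the top view's colour check missed it. I did not re-measure the white and black tubes, bowls, tumbler and spoon at the end. The arm is clear of everything.

**What disagreed:**
- **Fingertips:** The first closing on red missed, because the fingertips are about 30 mm short of where the description puts them relative to the tool point. I found this from the finger gap and the picture, and went deeper.
- **Heights:** The measured rack and cradle heights differ by about 2 mm; contact force settled the final depths.
- **Pictures:** My 13th view was refused at the limit of 12, so the last checks were made from pixel measurements only.

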